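Tip the infrared window out of its storage block and stand it in the drying rack

ROBOT

A 7-joint arm with a two-finger parallel gripper is mounted at the origin on the work surface. World frame = base frame: x ahead of the robot, y to its left, z up, the work surface at z = 0. Lengths are in m, angles in rad, forces in N, time in s.
With the tool pointing down it reaches from about 0.425 to 0.8 m from the base axis. Payload 8.3 kg.
Tool frame: the origin (TCP) lies between the finger pads; the fingertips stand 19 mm ahead of it and the grasp point (between the pads) is the TCP; z points along the fingers, y is the direction in which the jaws open and shut (so a half turn about z gives the same grasp; the last joint's range is limited). The gripper opens to 85 mm and grips with 20 to 120 N. Pads are 22 mm wide; open, the fingers measure 114 mm over their backs; the gripper's body (76 mm by 85 mm) begins 54 mm behind the grasp point. The pads swing forward as they close: fully open they stand 13 mm farther back than shut.
Start: joints at [-1.182, 0.383, 0.016, 1.37, -0.006, 1.388, -0.046], TCP at [0.273, 0.562, 0.25] pointing down, gripper open.
Joint ranges: [-2.95, 2.95], [-0.25, 2.06], [-1.52, 1.56], [0.18, 2.33], [-1.44, 4.58], [0.02, 2.06], [-3.01, 3.01]. Speed limits (rad/s): [2.39, 2.39, 3.01, 3.01, 3.14, 3.14, 3.14].

INTERFACE

Orientations are given as a 3x3 rotation matrix whose columns are the frame's x, y, z axes.
In Python, from cell import r, imaging, ticket gives the robot as it stands.
- The arm moves only by the shell command python3 -m crank 'ROWS' [FORCE]. ROWS is JSON, one flat list of numbers, 7 for each row, row after row: the shift along the tool's x, y, z in cm, then the turn, a rotation vector about the tool's x, y, z in rad, then the opening, from 0 (shut) to 1 (fully open). A call has 1 to 12 rows; each row shifts and turns the commanded pose from where the row before left it, along the tool's axes as they then stand; what a row does not reach is not made up. A row lasts 1/10 s, in which the tool goes at most 50 mm and 8.59 degrees, less where a joint would pass 70% of its speed; a pose out of reach is approached as far as the arm can. A call with a gripper value outside its range is refused whole. The fingers move at their own pace and stop on an object; FORCE is the grip in N (left out, the last holds). Time passes only in rows, so rows that do not move let the fingers close. It gives the time, the measured TCP pose, the force and the opening at its end, in the units of the state.
- r.get_obs(): the state, without advancing time (a new reading comes with each control period).
- imaging.capture(name): name is "side" or "top"; returns a dict with "image" (384x512x3 uint8, blue, green, red), "depth" (384x512 float32, m along the optical axis (not along the pixel's ray), 0 where there is no reading), "camera_matrix" (3x3 intrinsics, pixels), "k1" (the pictures are not rectified: a ray, as slopes to the right and down, at radius r is drawn at 1 + k1 r^2 times it, then the intrinsics apply), "world_from_camera" (4x4, takes a point from camera to world coordinates). Camera axes: x right, y up, looking along -z (the intrinsics and any distortion apply to the point x, -y, -z); pixel columns grow to the right and rows downward; lengths in m; the calibration is good to about 2 mm. A picture is of the moment at which its call begins.
- ticket.job_done(): hands the job in, once; it reports no verdict.
Trained networks look in a picture, given as the dict that the camera call returned (one of the last four; its "shot" number tells which), for a name from the list of things; names that differ only in an ending like _2 or _b are one class to them, and where a whole thing is asked for, a point or a joint stands for the part that bears it (a point fixed in the world has none). Each returns a list of dicts, best first, with "confidence" (0 to 1); they miss things now and then, are a little off and sometimes report something else, mostly with a low value. They report only what shows in the picture. A call takes as long as a camera call. They do not tell look-alikes from the thing itself.
- imaging.masks_of(label, picture): "pixels" (384x512 bool, what is visible of it) and "bbox" ([left, top, right, bottom] in pixels, round what is visible of it).
- imaging.tip_of(label, picture): "location" ([row, column] in pixels: a listed point, or the origin of a listed thing).
The state is a dict: "t": time; "qpos": joint angles; "qvel": joint speeds; "joint_torque": joint torques, N m; "tool_pos": TCP position; "orientation": TCP orientation; "contact_force": force on the tool from outside, world axes, zero at the start; "wrist_torque": the same for the moment, N m; "opening": finger opening in m.
Only numpy, scipy, OpenCV 4.12 (cv2) and the standard library are available. Lean on these libraries where they do the work, as an engineer would, in place of code of your own. Each camera call takes 0.05 s, during which the arm holds its last target. There are 200 camera calls.

TASK

Take the dark silicon window out of its metal storage block and stand it on edge in an empty slot of the white drying rack. First undo the block's left-hand clamp by turning its bar clockwise until the engraved line on its skirt meets the line on the block; then press the window's far edge down into the thumb well so that it tips up and stays leaning in the pocket, and take it by the raised edge. Leave the clamp at its line, do not drop the window on the bench, and do not disturb the other window or anything else on the bench.

Things in the scene. Friction and masses are not known exactly. Their poses are not given: they have to be found in the camera images.
- block: Fixed aluminium storage block, 63 mm high. Origin at table height under the centre of its round pocket; x roughly away from the robot, z up. It spans x -66..66, y -64..106 mm. Pocket 104 mm across, wall 11 mm deep from the top face (z 63) to a flat shelf (z 52) that lies only under x < 5; the rest of the pocket is open below: the thumb well.
- shelf_edge (a point): On the block (x 5, y 0, z 52): middle of the shelf's straight edge, which runs along the block's y. The window tips over this edge. Tipped less than about 50 degrees it falls back flat when let go.
- well_foot (a point): On the block (x 44, y 0, z 8): foot of the thumb well's far wall. The well is 104 mm wide (y) and 44 mm deep below the shelf; its far wall (14 mm thick) stands at x 52 and slopes in to x 44 at the floor; a thumb notch 44 mm wide in this wall (open above z 40) shows where it is. The tipped window's lower edge comes to rest here.
- well_press (a point): On the block (x 34, y 0, z 62): spot on the lying window's top face, over the thumb well, where it can be pressed down. It tips under a few newtons and follows a finger pressing straight down about 30 mm (to z 30), where it is fully tipped and the force rises past 10 N.
- raised_rim (a point): On the block (x -16, y 0, z 95): where the middle of the raised rim is once the window is fully tipped. It then stays by itself, leaning on the shelf edge about 60 degrees from level, its upper face looking up and to the block's +x, its raised edge towards the robot, about 46 mm of it clear of the shelf; below it the pocket is free room for a finger.
- window: Dark grey silicon window: a plain disc 100 mm across, 10 mm thick, about 0.18 kg. Origin at the centre of its lower face, z along its axis. At the start it lies flat in the block's pocket with 2 mm play all round, its top face 1 mm below the block's top, so that its rim cannot be gripped until it is tipped.
- window_center (a point): Middle of the window (half-way through its thickness); turns with it.
- clamp (a joint): Left-hand swing clamp, pivot at block x -30, y 80 mm. Angle in rad, growing CLOCKWISE seen from above, which unscrews it. At 0 its dog points over the window, -69.4 degrees from the block's x axis (anticlockwise positive); it starts between 0 and 0.3. At 1.40 the two engraved lines meet and the window is free. Stop at 1.75. Stiff (about 0.1 N m), stays where left.
- clamp_grip (a point): On the clamp's pivot, mid-height of its T-bar, 92 mm above the table. The bar is 60 mm long, 12 mm thick, 22 mm tall (81 to 103 mm above the table), lies along the dog and is gripped across its thickness from above. Below it: the hub (22 mm across), the skirt (44 mm across) and the dog (16 mm wide, reaching 63 mm from the pivot, 65 to 75 mm above the table).
- skirt_line (a point): Black engraved line, 15 mm long, on top of the clamp's round skirt, on the side away from the dog; turns with the clamp.
- release_line (a point): Black engraved line, 16 mm long, on the block's top face beside the clamp's skirt, pointing at the pivot. The skirt's line meets it when the clamp is released.
- rack: Fixed white drying rack, 176 mm (x) by 96 mm (y); origin at the middle of its underside, x roughly away from the robot, z up. Three slots 50 mm apart along x, each 14 mm wide with a rounded mouth (22 mm between crests), for discs standing with their axis along the rack's x. A disc rests on two rails at y +-30, its centre 71 mm up; the teeth at y +-22..38 end 56 mm up.
- slot0 (a point): Centre that a disc has when it stands in the slot nearest the robot (rack x -50, y 0, z 71); empty at the start.
- slot1 (a point): The same for the middle slot (rack x 0); empty at the start.
- spare: The other window, of the same size (100 x 10 mm), standing in the rack's far slot (rack x +50). Bystander.
- amber: Amber bottle, 60 mm across, 135 mm tall, behind the block; origin under it. Bystander.
- jar: Squat glass jar, 64 mm across, 80 mm tall, behind the rack; origin under it. Bystander.
- can: Polished metal can with a brass nozzle, 92 mm across, 145 mm tall, at the back; origin under it. Bystander.
- wipes: Cardboard box of wipes, 115 x 75 x 45 mm, to the left; origin under it. Bystander.
- dish: White porcelain dish, 96 mm across, 32 mm high, to the right; origin under it. Bystander.
- fitting: Upright brass fitting, 34 mm across, 60 mm tall, at the back; origin under it. Bystander.
- driver: Screwdriver 170 mm long lying in front, nearest the robot. Bystander.
Things that resemble listed ones, but are neither listed nor needed, are in the scene too. Leave any green or pink look-alike of the block alone.

How it is judged:
By the outcome, as a careful person would: the job done as asked, in the order asked, and still so for the second after the job is handed in, with the robot touching nothing.
It also fails if it takes over 64 s, if anything falls off the work surface, if the arm or the gripper's body presses on something with over 40 N, if the wrist force passes 120 N, or if a joint passes its speed limit or range.

## Working session

There is one attempt and no reset: what is moved stays moved. The work goes in short steps, Python scripts to look and compute and a shell command to move; the robot and the scene stay as the last step left them, time stands still between calls to the robot, and variables do not carry over. Pictures are saved under pics/ and viewed, about 8 in all and at most 12, crops included, and the job is handed in when it is done.

```bash
mkdir -p pics; ls
cat > h.py <<'E'
import numpy as np, cv2
from cell import r, imaging, ticket
def px2w(p,row,col,z=None):
    """pixel -> world: by depth, or on plane height z"""
    K=p["camera_matrix"];k1=p["k1"];T=np.array(p["world_from_camera"])
    d=np.array([(col-K[0][2])/K[0][0],(row-K[1][2])/K[1][1]]);u=d.copy()
    for _ in range(20): u=d/(1+k1*(u@u))
    ray=T[:3,:3]@np.array([u[0],-u[1],-1.0]);o=T[:3,3]
    s=(z-o[2])/ray[2] if z is not None else p["depth"][int(round(row)),int(round(col))]
    return o+s*ray
def w2px(p,w):
    T=np.array(p["world_from_camera"]);K=p["camera_matrix"]
    c=T[:3,:3].T@(np.asarray(w)-T[:3,3]);u=np.array([c[0],-c[1]])/-c[2];u=u*(1+p["k1"]*(u@u))
    return np.array([K[1][1]*u[1]+K[1][2],K[0][0]*u[0]+K[0][2]])
E
cat > a.py <<'E'
from h import *
np.set_printoptions(precision=4,suppress=True)
o=r.get_obs();print(o)
for n in("top","side"):
    p=imaging.capture(n);cv2.imwrite(f"pics/{n}0.png",cv2.resize(p["image"],None,fx=1.5,fy=1.5))
    print(n,p["camera_matrix"],p["k1"],p["world_from_camera"])
    for l,z in dict(block=0,shelf_edge=.052,well_press=.062,window_center=.057,clamp_grip=.092,skirt_line=None,release_line=.063,rack=0,slot0=.071,slot1=.071,spare=None,amber=0).items():
        for d in imaging.tip_of(l,p)[:3]:
            a,b=d["location"];print(l,round(d["confidence"],2),np.round([a,b],1),px2w(p,a,b,z),px2w(p,a,b))
E
python3 a.py
```

```text
pics
{'t': 0.0, 'qpos': array([-1.1819,  0.3842,  0.0163,  1.3711, -0.0063,  1.3882, -0.0465]), 'qvel': array([ 0.0003,  0.0003,  0.0019, -0.001 , -0.0011, -0.001 ,  0.0024]), 'joint_torque': array([ -0.0006, -62.7619,   0.8438, -37.1829,   0.0165,   0.0141,
         0.    ]), 'tool_pos': array([0.2726, 0.5619, 0.2493]), 'orientation': array([[-0.8997,  0.4365, -0.0008],
       [ 0.4365,  0.8997, -0.0017],
       [-0.    , -0.0019, -1.    ]]), 'contact_force': array([ 0.0052, -0.6977,  0.1569]), 'wrist_torque': array([-0.0356,  0.046 , -0.0168]), 'opening': 0.08537755755729526}
top [[428.3092   0.     251.6143]
 [  0.     428.3092 181.5329]
 [  0.       0.       1.    ]] 0.009938034927229783 [[ 0.0119  0.9854 -0.1701  0.2207]
 [-0.9999  0.0109 -0.0067  0.0924]
 [-0.0047  0.1702  0.9854  1.7528]
 [ 0.      0.      0.      1.    ]]
block 0.78 [171.  223.2] [0.5666 0.2234 0.    ] [0.5544 0.2188 0.0616]
block 0.65 [205.6 124.8] [0.417 0.625 0.   ] [0.4114 0.6099 0.0496]
block 0.6 [246.3 330.7] [ 0.2612 -0.2185  0.    ] [ 0.2597 -0.2067  0.066 ]
shelf_edge 0.95 [250.3 335.2] [ 0.2447 -0.2
[... 3541 characters left out ...]
0.3127 0.0776]
rack 0.57 [269.5 289.2] [ 0.5116 -0.172   0.    ] [ 0.4966 -0.1985  0.03  ]
slot0 0.81 [250.6 273.5] [ 0.4703 -0.1567  0.071 ] [ 0.4831 -0.1311  0.045 ]
slot0 0.74 [346.9 324. ] [ 0.4385 -0.468   0.071 ] [ 0.4689 -0.4286  0.0039]
slot0 0.69 [251.8 292.5] [ 0.5132 -0.1808  0.071 ] [ 0.5352 -0.1425  0.0308]
slot1 0.81 [250.6 273.5] [ 0.4703 -0.1567  0.071 ] [ 0.4831 -0.1311  0.045 ]
slot1 0.74 [346.9 324. ] [ 0.4385 -0.468   0.071 ] [ 0.4689 -0.4286  0.0039]
slot1 0.69 [251.8 292.5] [ 0.5132 -0.1808  0.071 ] [ 0.5352 -0.1425  0.0308]
spare 0.74 [246.3 308.1] [ 0.5653 -0.171   0.0631] [ 0.5653 -0.171   0.0631]
amber 0.93 [182.5 285.2] [0.6918 0.2104 0.    ] [0.676  0.1807 0.0223]
```

View pics/top0.png

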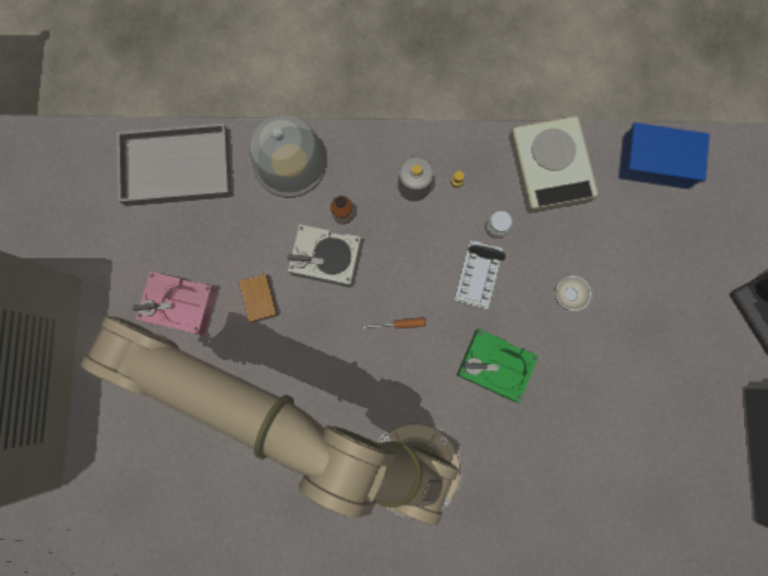

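View pics/side0.png

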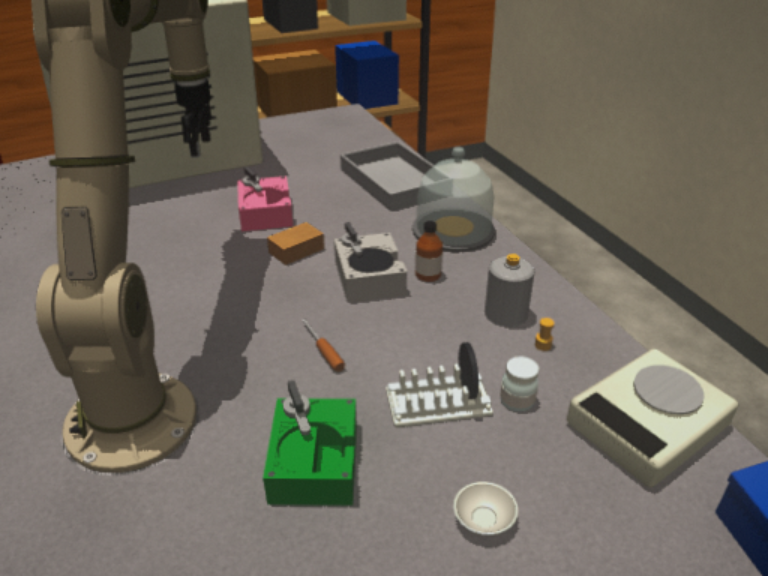

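Top view (1.5x): real block at (325,255) with the clamp dog over the window; rack at (480,275), spare in its far slot (486,252). Pink (175,300) and green (498,365) are look-alikes. Next, a metric fit of the block, clamp and rack.

```bash
cat > b.py <<'E'
from h import *
np.set_printoptions(precision=4,suppress=True)
P={n:imaging.capture(n) for n in("top","side")}
def cloud(p,m): return np.array([[*px2w(p,a,b),a,b] for a,b in zip(*np.nonzero(m)) if p["depth"][a,b]>0])
def pick(l,p,near):
    L=[]
    for d in imaging.masks_of(l,p):
        c=cloud(p,d["pixels"])
        if len(c) and np.hypot(*(np.median(c[:,:2],0)-near))<.1: return c,d["confidence"]
    return np.zeros((0,5)),0
for n,p in P.items():
    for l,near,zr in(("block",(.555,.235),(.055,.07)),("window",(.555,.22),(.055,.07)),("clamp",(.55,.29),(.085,.12)),("clamp",(.55,.29),(.068,.082)),("rack",(.51,-.17),(-.1,.08)),("rack",(.51,-.17),(.045,.07)),("spare",(.56,-.18),(.0,.2))):
        c,cf=pick(l,p,near)
        k=c[(c[:,2]>zr[0])&(c[:,2]<zr[1])] if len(c) else c
        if len(k)<5: print(n,l,zr,"none",len(c));continue
        print(n,l,zr,round(cf,2),len(c),len(k),"mean",k[:,:3].mean(0),"rect",cv2.minAreaRect((k[:,:2]*1000).astype(np.float32)))
p=P["top"];a=cv2.resize(p["image"][145:195,185:250],None,fx=8,fy=8,interpolation=cv2.INTER_CUBIC)
b=cv2.resize(p["image"][155:210,295:345],None,fx=8,fy=8,interpolation=cv2.INTER_CUBIC)[:400]
b=b[:, :280] if 0 else cv2.resize(b,(270,300)); a=cv2.resize(a,(520,400)); b=cv2.copyMakeBorder(b,0,100,0,0,cv2.BORDER_CONSTANT)
cv2.imwrite("pics/crop1.png",np.hstack([a,b]))
E
python3 b.py
```

```text
top block (0.055, 0.07) 0.78 1056 688 mean [0.5644 0.2554 0.0615] rect ((562.7512817382812, 248.50177001953125), (170.60643005371094, 133.71302795410156), 78.48963165283203)
top window (0.055, 0.07) 0.6 415 362 mean [0.5589 0.2226 0.061 ] rect ((558.6629028320312, 225.82559204101562), (91.32766723632812, 93.26109313964844), 1.917069673538208)
top clamp (0.085, 0.12) 0.61 130 50 mean [0.543  0.3081 0.0982] rect ((543.454345703125, 308.9092102050781), (52.103599548339844, 13.742644309997559), 89.62073516845703)
top clamp (0.068, 0.082) 0.61 130 74 mean [0.5411 0.2907 0.0748] rect ((538.0406494140625, 290.9801330566406), (77.1709976196289, 37.700439453125), 73.28726196289062)
top rack (-0.1, 0.08) 0.59 849 848 mean [ 0.5044 -0.1666  0.0192] rect ((521.4371948242188, -172.36083984375), (101.32808685302734, 179.805908203125), 76.16633605957031)
top rack (0.045, 0.07) 0.59 849 90 mean [ 0.5084 -0.1699  0.0529] rect ((510.0459289550781, -169.84266662597656), (75.95248413085938, 108.03315734863281), 75.39588928222656)
top spare (0.0, 0.2) 0.56 163 163 mean [ 0.5653 -0.1867  0.0839] rect ((56
[... 612 characters left out ...]
83)
side clamp (0.068, 0.082) 0.72 140 76 mean [0.5347 0.2869 0.0761] rect ((532.7972412109375, 289.2394714355469), (76.32086181640625, 35.162574768066406), 71.79103088378906)
side rack (-0.1, 0.08) 0.61 1883 1883 mean [ 0.5061 -0.1825  0.025 ] rect ((522.8314208984375, -164.3470458984375), (120.591064453125, 182.27694702148438), 75.80452728271484)
side rack (0.045, 0.07) 0.61 1883 255 mean [ 0.5077 -0.1771  0.0527] rect ((518.1696166992188, -174.11264038085938), (78.23199462890625, 131.63023376464844), 75.41574096679688)
side spare (0.0, 0.2) 0.83 385 385 mean [ 0.5618 -0.1934  0.0833] rect ((588.8562622070312, -146.9645233154297), (195.08889770507812, 35.7922477722168), 60.596378326416016)
```

View pics/crop1.png

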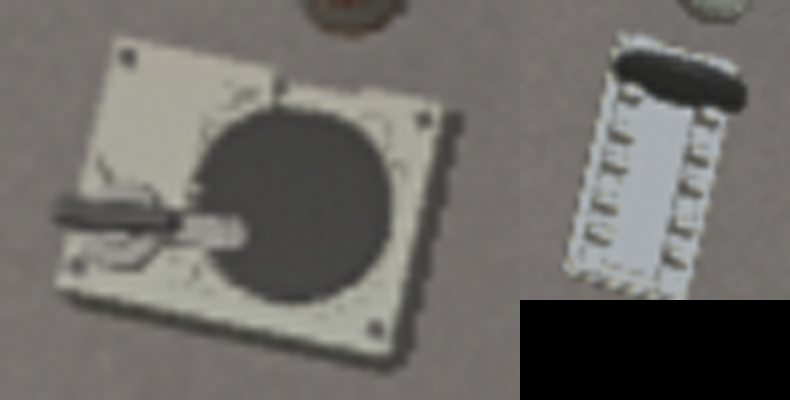

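The crop shows the bar running left at (60,210)–(180,222), the dog tip at (245,235) and the window at (290,205). In the rack, only the far slot is occupied (680,80). My estimates are block origin ≈ (.557,.228), yaw −11.3°, pivot ≈ (.543,.312), and bar ≈ 91°, so clamp ≈ 0.18. These agree with the given sizes, so I'll move above the clamp.

```bash
python3 -m crank '[-2.93,-0.9,0.2,0,0,0,1, -2.93,-0.9,0.2,0,0,0,1, -2.93,-0.9,0.2,0,0,0,1, -2.93,-0.9,0.2,0,0,0,1, -2.93,-0.9,0.2,0,0,0,1, -2.93,-0.9,0.2,0,0,0,1, -2.93,-0.9,0.2,0,0,0,1, -2.93,-0.9,0.2,0,0,0,1, -2.93,-0.9,0.2,0,0,0,1, -2.93,-0.9,0.2,0,0,0,1, -2.93,-0.9,0.2,0,0,0,1, -2.93,-0.9,0.2,0,0,0,1]'
python3 -m crank '[0,0,0.2,0,0,0.142,1, 0,0,0.2,0,0,0.142,1, 0,0,0.2,0,0,0.142,1, 0,0,0.2,0,0,0.142,1, 0,0,0.2,0,0,0.142,1, 0,0,0.2,0,0,0.142,1, 0,0,0.2,0,0,0.142,1, 0,0,0.2,0,0,0.142,1, 0,0,0,0,0,0,1, 0,0,0,0,0,0,1]'
```

```text
t: 3.3
tool_pos: [0.5428, 0.3108, 0.2263]
orientation: [[-0.9, 0.436, 0.0], [0.436, 0.9, 0.0], [-0.0, 0.0, -1.0]]
contact_force: [1.0, 0.1, 0.0]
opening: 0.0855
t: 4.3
tool_pos: [0.5419, 0.3118, 0.2103]
orientation: [[0.013, 1.0, -0.0], [1.0, -0.013, -0.0], [-0.0, -0.0, -1.0]]
contact_force: [-0.2, -0.9, 0.1]
opening: 0.0852
```

```bash
cat >> h.py <<'E'
YAW=np.radians(-11.3);ORG=np.array([.557,.228,0])
def Rz(a): return cv2.Rodrigues(np.array([0,0,float(a)]))[0]
def blk(x,y,z): return ORG+Rz(YAW)@(np.array([x,y,z])/1000)
def go(t,R=None):
    """tool-axis shift (cm) to world point t, and tool-axis rotvec to R"""
    o=r.get_obs();A=np.array(o["orientation"])
    print("shift cm",np.round(A.T@(np.array(t)-o["tool_pos"])*100,2), "rot",None if R is None else np.round(cv2.Rodrigues(A.T@R)[0].ravel(),3),"F",np.round(o["contact_force"],1),"t",o["t"])
E
python3 -c "
from h import *
print(r.get_obs()['qpos'],blk(-30,80,0)); a=np.radians(89);go([*blk(-30,80,0)[:2],.1],np.column_stack([[np.cos(a),np.sin(a),0],[np.sin(a),-np.cos(a),0],[0,0,-1]]))"
```

```text
[-0.84165449  0.41716478  0.37011929  1.44436942 -0.15224219  1.30847009
 -0.4735725 ] [0.54325725 0.31232756 0.        ]
shift cm [ 0.06  0.13 11.03] rot [-0.     0.     0.005] F [-0.2 -0.9  0.1] t 4.3
```

```bash
python3 -m crank '[0.06,0.13,3,0,0,0,1, 0,0,3,0,0,0,0.6, 0,0,3,0,0,0,0.5, 0,0,2.03,0,0,0,0.5, 0,0,0,0,0,0,0.5, 0,0,0,0,0,0,0.3, 0,0,0,0,0,0,0, 0,0,0,0,0,0,0, 0,0,0,0,0,0,0, 0,0,0,0,0,0,0]' 30
python3 -c "
from h import *
for n in('top','side'):
  p=imaging.capture(n);q=w2px(p,[.543,.311,.08]).astype(int);c=p['image'][max(q[0]-30,0):q[0]+30,q[1]-32:q[1]+40]
  cv2.imwrite('pics/%s1.png'%n,cv2.resize(c,None,fx=5.5,fy=7 if 0 else 5.5,interpolation=cv2.INTER_CUBIC))
a=cv2.imread('pics/top1.png');b=cv2.imread('pics/side1.png');cv2.imwrite('pics/c1.png',np.hstack([a,b]))
"
```

```text
t: 5.3
tool_pos: [0.5439, 0.3126, 0.1015]
orientation: [[0.017, 1.0, 0.002], [1.0, -0.017, 0.001], [0.001, 0.002, -1.0]]
contact_force: [-2.1, -1.5, 6.3]
opening: 0.0192
```

View pics/c1.png

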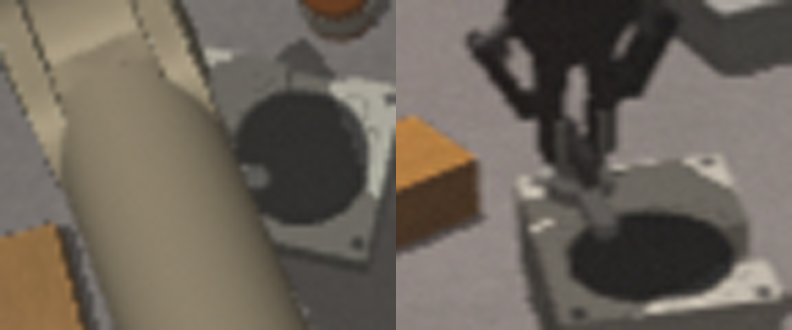

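The side crop shows the bar between the fingers at (575,150) and the dog still over the window at (605,220). The opening reads 19 mm, so I'll let the fingers settle.

```bash
python3 -m crank '[0,0,0,0,0,0,0, 0,0,0,0,0,0,0, 0,0,0,0,0,0,0]' 30; python3 -c "
from h import *
o=r.get_obs();print(o['wrist_torque'],o['qpos'])
p=imaging.capture('top')
for d in imaging.masks_of('clamp',p):
  m=d['pixels'];a,b=np.nonzero(m)
  w=np.array([px2w(p,i,j) for i,j in zip(a,b)]); 
  if abs(w[:,1].mean()-.29)<.08: k=w[(w[:,2]>.05)&(w[:,2]<.085)]; print(k.mean(0),k.min(0))
"
```

```text
t: 5.7
tool_pos: [0.5439, 0.3125, 0.1015]
orientation: [[0.017, 1.0, 0.002], [1.0, -0.017, 0.001], [0.001, 0.002, -1.0]]
contact_force: [-2.3, -1.4, 6.2]
opening: 0.0186
[-0.2499993   0.49118333  0.0378503 ] [-0.82646433  0.50979035  0.34781082  1.56640179 -0.18842352  1.09646095
 -0.45015989]
[0.56518275 0.21769416 0.06122441] [0.48227391 0.15573724 0.05053318]
```

```bash
for i in 1 2; do python3 -m crank '[0,0,0,0,0,0.07,0, 0,0,0,0,0,0.07,0, 0,0,0,0,0,0,0]' 40 | tr '\n' ' '; python3 -c "
from h import *
print(r.get_obs()['wrist_torque'])"; done
```

```text
t: 6.1 tool_pos: [0.544, 0.3125, 0.1016] orientation: [[0.158, 0.987, 0.002], [0.987, -0.158, 0.001], [0.002, 0.002, -1.0]] contact_force: [-3.0, -1.3, 6.8] opening: 0.0179 [-0.32325154  0.49943068  0.01575482]
t: 6.4 tool_pos: [0.5441, 0.3125, 0.1016] orientation: [[0.295, 0.956, 0.002], [0.956, -0.295, 0.001], [0.002, 0.002, -1.0]] contact_force: [-1.5, -1.8, 6.2] opening: 0.0182 [-0.30977086  0.45345998 -0.04225698]
```

```bash
python3 -c "
from h import *
p=imaging.capture('side');q=w2px(p,[.543,.311,.09]).astype(int);c=p['image'][max(q[0]-30,0):q[0]+40,q[1]-40:q[1]+50]
cv2.imwrite('pics/s2.png',cv2.resize(c,None,fx=8,fy=8,interpolation=cv2.INTER_CUBIC))
for x in ([.5439,.3125,.103],[.5439,.3125,.0825],[.5439,.28,.09],[.5439,.25,.075]): print((w2px(p,x)-[max(q[0]-30,0),q[1]-40])*8)
"
```

```text
[213.02593549 325.58782172]
[254.83538077 326.92535909]
[275.28282539 354.62900966]
[340.25816823 382.20776068]
```

View pics/s2.png

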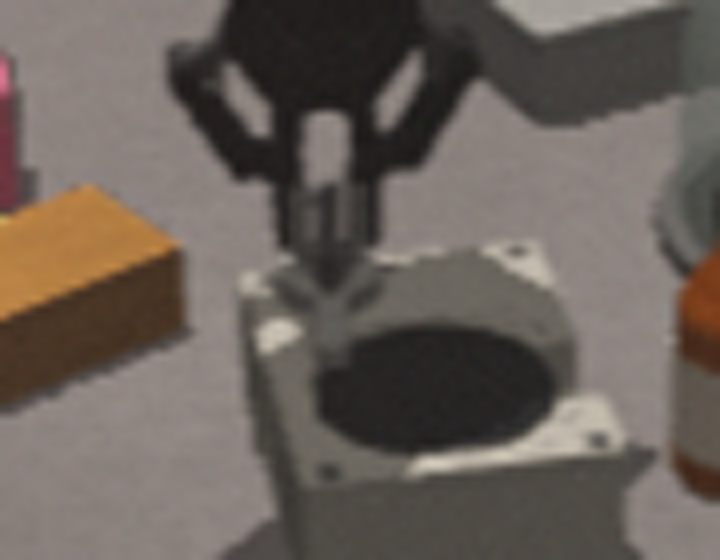

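The dog has swung with the tool: its tip is now at (330,345), nearly straight down, where before it pointed right over the window. I'll keep turning, stopping just short of the line.

```bash
python3 -m crank '[0,0,0,0,0,0.1,0, 0,0,0,0,0,0.1,0, 0,0,0,0,0,0.1,0, 0,0,0,0,0,0.1,0, 0,0,0,0,0,0.1,0, 0,0,0,0,0,0.1,0, 0,0,0,0,0,0.1,0, 0,0,0,0,0,0.1,0, 0,0,0,0,0,0.1,0, 0,0,0,0,0,0.03,0, 0,0,0,0,0,0,0]' 40 | tr '\n' ' '; python3 -c "
from h import *
print(r.get_obs()['wrist_torque'],r.get_obs()['qpos'])
for n in('top','side'):
  p=imaging.capture(n);q=w2px(p,[.543,.29,.08]).astype(int);c=p['image'][max(q[0]-25,0):q[0]+35,q[1]-35:q[1]+35]
  cv2.imwrite('pics/%s1.png'%n,cv2.resize(c,None,fx=5.7,fy=5.7,interpolation=cv2.INTER_CUBIC))
a=cv2.imread('pics/top1.png');b=cv2.imread('pics/side1.png');cv2.imwrite('pics/c3.png',np.hstack([a,b]))
"
```

```text
t: 7.55 tool_pos: [0.5446, 0.3121, 0.1016] orientation: [[0.942, 0.336, 0.003], [0.336, -0.942, 0.001], [0.003, 0.0, -1.0]] contact_force: [-0.7, -2.5, 6.9] opening: 0.0179 [-0.45419189  0.08664373 -0.0168482 ] [-1.00512114  0.55430741  0.60523452  1.57487285 -0.33919098  1.11639987
 -1.54886188]
```

View pics/c3.png

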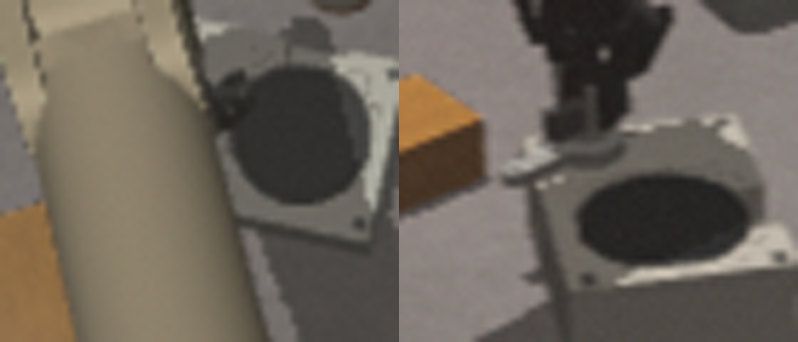

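The dog has swung clear of the window: in the side crop its tip is at (505,178) and the pivot is near (585,145). Next, the dog's angle from those pixels.

```bash
python3 -c "
from h import *
p=imaging.capture('side');q=w2px(p,[.543,.29,.08]).astype(int);o=np.array([max(q[0]-25,0),q[1]-35])
for c in ((176,106),(183,110),(170,108)):
  w=px2w(p,*(o+np.array(c)/5.7),.072);d=w[:2]-[.5443,.3123];print(w,np.hypot(*d),np.degrees(np.arctan2(d[1],d[0])))
for d in imaging.masks_of('clamp',p)[:3]:
  a,b=np.nonzero(d['pixels']);w=np.array([px2w(p,i,j) for i,j in zip(a,b)])
  if abs(w[:,1].mean()-.31)<.08:
    k=w[(w[:,2]>.06)&(w[:,2]<.082)]; v=k[:,:2]-[.5443,.3123]; f=np.hypot(*v.T)
    s=v[f>.03]; print(d['confidence'],len(k),np.degrees(np.arctan2(s[:,1],s[:,0])).round(),f[f>.03].round(3))
for l in('skirt_line','release_line'): print(l,[(x['confidence'],px2w(p,*x['location'],.064)) for x in imaging.tip_of(l,p)[:4]])
"
```

```text
[0.48463721 0.29293599 0.072     ] 0.06272649445170733 -162.01876950361338
[0.48412273 0.28459507 0.072     ] 0.06624852351222649 -155.2791970043177
[0.48801768 0.29884823 0.072     ] 0.057867521010192574 -166.55816827409882
0.48 118 [ 128.  140.  137.  150. -178. -178. -175. -171. -172. -166. -169. -165.
 -151. -171. -167. -161. -162. -158. -158. -159. -156. -154. -170. -164.
 -160. -166. -158. -156. -156. -155. -156. -164. -158. -159. -156. -157.
 -158. -158. -155. -160. -164. -158. -158. -158. -154. -158. -156. -163.
 -159. -158. -156.] [0.037 0.037 0.034 0.039 0.037 0.034 0.031 0.047 0.043 0.042 0.036 0.034
 0.037 0.055 0.053 0.053 0.048 0.046 0.042 0.037 0.034 0.03  0.059 0.059
 0.058 0.05  0.051 0.048 0.043 0.039 0.034 0.064 0.064 0.059 0.057 0.052
 0.047 0.042 0.04  0.032 0.063 0.065 0.06  0.056 0.055 0.047 0.044 0.065
 0.064 0.06  0.058]
skirt_line [(0.9, array([ 0.27061681, -0.1086347 ,  0.064     ])), (0.72, array([0.57224533, 0.35711587, 0.064     ])), (0.45, array([0.54095562, 0.19567641, 0.064     ])), (0.44, array([0.40247643, 0.74346434, 0.064     ]))]
release_line [(0.89, array([0.57135075, 0.32558538, 0.064     ])), (0.71, array([0.40645534, 0.32266739, 0.064     ])), (0.68, array([0.42764447, 0.71541072, 0.064     ])), (0.43, array([ 0.72433557, -0.05777293,  0.064     ]))]
```

The dog measures −159.5±2° and the jaw axis is 19.6°, so they agree. The target is −160.9°, so I'll turn 0.02 more, release, rise, and go above the press point.

```bash
python3 -m crank '[0,0,0,0,0,0.02,0, 0,0,0,0,0,0,0, 0,0,0,0,0,0,0.4, 0,0,0,0,0,0,0.4, 0,0,0,0,0,0,0.4, 0,0,-2,0,0,0,0.4, 0,0,-4,0,0,0,0.4, 0,0,-4,0,0,0,0, 0,0,0,0,0,0,0]' 40; python3 -c "
from h import *
a=YAW;go([*blk(36,0,0)[:2],.19],np.column_stack([[np.cos(a),np.sin(a),0],[np.sin(a),-np.cos(a),0],[0,0,-1]]))"
```

```text
t: 8.75
tool_pos: [0.5461, 0.3132, 0.2063]
orientation: [[0.948, 0.318, 0.008], [0.318, -0.948, 0.005], [0.009, -0.003, -1.0]]
contact_force: [0.8, 0.5, 0.3]
opening: 0.0058
shift cm [ 1.43 10.22  1.61] rot [-0.005 -0.008  0.521] F [0.8 0.5 0.3] t 8.75
```

```bash
python3 -m crank '[0.48,3.4,0.5,0,0,0,0, 0.48,3.4,0.5,0,0,0,0, 0.48,3.4,0.5,0,0,0,0, 0,0,0,0,0,0.13,0, 0,0,0,0,0,0.13,0, 0,0,0,0,0,0.13,0, 0,0,0,0,0,0.13,0, 0,0,0,0,0,0,0, 0,0,0,0,0,0,0]'; python3 -c "
from h import *
a=YAW;go([*blk(36,0,0)[:2],.081],np.column_stack([[np.cos(a),np.sin(a),0],[np.sin(a),-np.cos(a),0],[0,0,-1]]))
I=[]
for n in('top','side'):
  p=imaging.capture(n);q=w2px(p,[.543,.29,.08]).astype(int);c=p['image'][q[0]-25:q[0]+35,q[1]-35:q[1]+35]
  I.append(cv2.resize(c,None,fx=5.7,fy=5.7,interpolation=cv2.INTER_CUBIC))
cv2.imwrite('pics/c4.png',np.hstack(I))"
```

```text
t: 9.65
tool_pos: [0.5892, 0.2203, 0.1846]
orientation: [[0.982, -0.191, -0.0], [-0.191, -0.982, -0.0], [-0.0, 0.0, -1.0]]
contact_force: [0.2, -0.3, -0.0]
opening: -0.0005
shift cm [ 0.29 -0.13 10.36] rot [0.    0.    0.005] F [ 0.2 -0.3 -0. ] t 9.65
```

View pics/c4.png

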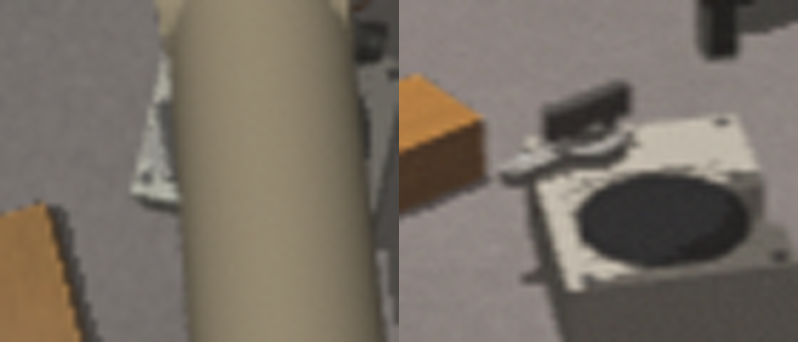

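Clamp free of the gripper: in the side crop the bar spans (545,115)–(630,95) and the dog points left to (505,178). Next I'll get the bar and dog angle from the mask, and also refine the window position.

```bash
python3 -c "
from h import *
p=imaging.capture('side')
for l,zr in(('clamp',(.095,.11)),('clamp',(.066,.08)),('window',(.05,.075))):
 for d in imaging.masks_of(l,p)[:3]:
  a,b=np.nonzero(d['pixels']);w=np.array([px2w(p,i,j) for i,j in zip(a,b)])
  if abs(w[:,1].mean()-.27)<.08 and abs(w[:,0].mean()-.55)<.1:
    k=w[(w[:,2]>zr[0])&(w[:,2]<zr[1])]; v=cv2.fitLine((k[:,:2]*1000).astype(np.float32),cv2.DIST_HUBER,0,.1,.1).ravel()
    print(l,zr,len(k),k.mean(0),np.degrees(np.arctan2(v[1],v[0])),cv2.minAreaRect((k[:,:2]*1000).astype(np.float32)))
    s=k[:,:2]-[.5443,.3123];f=(np.hypot(*s.T)>.035)&(s[:,0]<0)
    if l=='clamp': print('dog',np.median(np.degrees(np.arctan2(s[f,1],s[f,0]))%360-360))
"
```

```text
clamp (0.095, 0.11) 49 [0.53912687 0.30819647 0.10175664] 15.863129 ((541.9756469726562, 310.0542297363281), (56.49809265136719, 12.891921997070312), 16.25071907043457)
dog nan
clamp (0.095, 0.11) 58 [0.53914819 0.30892975 0.10200311] 15.048465 ((540.2908325195312, 310.41448974609375), (59.091156005859375, 19.127073287963867), 22.074634552001953)
dog nan
clamp (0.066, 0.08) 94 [0.5272857  0.29922438 0.07469786] 6.0293536 ((524.7395629882812, 298.7193298339844), (82.05534362792969, 30.53130531311035), 10.297826766967773)
dog -158.69625991793833
clamp (0.066, 0.08) 180 [0.54394388 0.28123084 0.07144396] 1.0858874 ((549.7021484375, 244.15554809570312), (168.7518768310547, 147.81332397460938), 81.43167114257812)
dog -157.99549228386323
window (0.05, 0.075) 389 [0.55466806 0.22456967 0.06327363] 5.2935514 ((555.1603393554688, 227.23886108398438), (100.5693130493164, 96.33747863769531), 68.82503509521484)
  return _methods._mean(a, axis=axis, dtype=dtype,
  ret = ret.dtype.type(ret / rcount)
```

```bash
python3 -m crank '[0.25,-0.1,3,0,0,0,0, 0,0,3,0,0,0,0, 0,0,3,0,0,0,0, 0,0,1,0,0,0,0, 0,0,0.3,0,0,0,0, 0,0,0,0,0,0,0]'; python3 -m crank '[0,0,0.4,0,0,0,0, 0,0,0.4,0,0,0,0, 0,0,0,0,0,0,0]'
```

```text
t: 10.55
tool_pos: [0.5926, 0.2206, 0.0828]
orientation: [[0.981, -0.195, 0.001], [-0.195, -0.981, 0.0], [0.001, -0.0, -1.0]]
contact_force: [0.2, 0.0, -0.7]
opening: -0.0001
t: 10.85
tool_pos: [0.5923, 0.2207, 0.0742]
orientation: [[0.981, -0.195, 0.001], [-0.195, -0.981, 0.0], [0.0, -0.0, -1.0]]
contact_force: [0.2, 0.3, 0.9]
opening: 0.0001
```

```bash
python3 -m crank '[0,0,0.3,0,0,0,0, 0,0,0.3,0,0,0,0, 0,0,0,0,0,0,0]'|grep -v or; python3 -m crank '[0,0,0.3,0,0,0,0, 0,0,0.3,0,0,0,0, 0,0,0,0,0,0,0]'|grep -v or
```

```text
t: 11.15
tool_pos: [0.5917, 0.2206, 0.0674]
opening: -0.0001
t: 11.45
tool_pos: [0.5916, 0.2205, 0.0612]
opening: 0.0002
```

```bash
python3 -m crank '[0,0,0.2,0,0,0,0, 0,0,0.2,0,0,0,0, 0,0,0,0,0,0,0]'|egrep 'pos|force'; python3 -m crank '[0,0,0.2,0,0,0,0, 0,0,0,0,0,0,0]'|egrep 'pos|force'
```

```text
tool_pos: [0.5919, 0.2206, 0.0576]
contact_force: [-0.0, 0.8, 0.6]
tool_pos: [0.5926, 0.2206, 0.0563]
contact_force: [1.6, -0.2, 1.4]
```

```bash
python3 -m crank '[0,0,0.2,0,0,0,0, 0,0,0,0,0,0,0]'|egrep 'pos|force'; python3 -m crank '[0,0,0.2,0,0,0,0, 0,0,0,0,0,0,0]'|egrep 'pos|force';python3 -m crank '[0,0,0.2,0,0,0,0, 0,0,0,0,0,0,0]'|egrep 'pos|force'
```

```text
tool_pos: [0.5933, 0.2205, 0.0549]
contact_force: [2.6, -0.3, 3.9]
tool_pos: [0.594, 0.2205, 0.0535]
contact_force: [2.7, -1.0, 6.9]
tool_pos: [0.5947, 0.2204, 0.0522]
contact_force: [3.8, -0.4, 9.1]
```

```bash
python3 -m crank '[0,0,0.3,0,0,0,0, 0,0,0,0,0,0,0]'|egrep 'pos|force'; python3 -c "
from h import *
I=[]
for n in('side',):
  p=imaging.capture(n);q=w2px(p,[.557,.228,.08]).astype(int);c=p['image'][q[0]-40:q[0]+30,q[1]-45:q[1]+45]
  I.append(cv2.resize(c,None,fx=6,fy=6,interpolation=cv2.INTER_CUBIC))
cv2.imwrite('pics/c5.png',np.hstack(I))"
```

```text
tool_pos: [0.596, 0.2203, 0.05]
contact_force: [6.1, -0.5, 11.6]
```

View pics/c5.png

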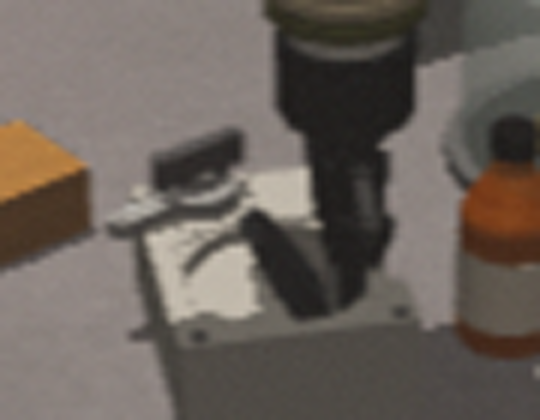

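The window is tipped: it stands steep at (290,260) in the crop, with its raised rim at (255,215) and its lower edge in the well. I'll retreat and measure its pose.

```bash
python3 -m crank '[0,0,-0.5,0,0,0,0, 0,0,-2,0,0,0,0, 0,0,-3,0,0,0,0, 0,0,-4,0,0,0,0.3, 0,0,-4,0,0,0,0.3, 0,0,-3,0,0,0,0.3, 0,0,0,0,0,0,0.3]'; python3 -c "
from h import *
np.set_printoptions(precision=4,suppress=True)
p=imaging.capture('side')
for d in imaging.masks_of('window',p)[:3]:
  a,b=np.nonzero(d['pixels']);w=np.array([px2w(p,i,j) for i,j in zip(a,b)])
  if abs(w[:,1].mean()-.22)<.1 and abs(w[:,0].mean()-.55)<.1:
    l=(w-ORG)@Rz(YAW)*1000
    for _ in range(3):
      c=l.mean(0);u,s,v=np.linalg.svd(l-c,full_matrices=False);l=l[abs((l-c)@v[2])<5]
    n=v[2]*np.sign(v[2][2]); print(d['confidence'],len(l),'centroid',c,'n',n,'ext',l.min(0),l.max(0),'top',l[l[:,2]>l[:,2].max()-6].mean(0),s)
for l in('raised_rim','window_center'): print(l,[(round(x['confidence'],2),(px2w(p,*x['location'])-ORG)@Rz(YAW)*1000) for x in imaging.tip_of(l,p)[:2]])
"
```

```text
t: 13.5
tool_pos: [0.594, 0.2208, 0.2169]
orientation: [[0.981, -0.195, 0.006], [-0.195, -0.981, 0.003], [0.006, -0.004, -1.0]]
contact_force: [0.9, -1.0, -0.0]
opening: 0.0257
raised_rim [(0.94, array([-211.7225, -479.7799,   71.0683])), (0.83, array([-13.3239,  -8.7443,  97.4421]))]
window_center [(0.54, array([ -6.7621, -32.8971,  85.7973]))]
```

The detected raised rim (−13,−9,97) is near nominal, so the window stays tipped. I'll turn the tool by −90° about its axis, then tilt −30°.

```bash
python3 -m crank '[-1,0,0,0,0,-0.143,0.3, -1,0,0,0,0,-0.143,0.3, 0,0,0,0,0,-0.143,0.3, 0,0,0,0,0,-0.143,0.3, 0,0,0,0,0,-0.143,0.3, 0,0,0,0,0,-0.143,0.3, 0,0,0,0,0,-0.143,0.3, 0,0,0,0,0,-0.143,0.3, 0,0,0,0,0,-0.143,0.3, 0,0,0,0,0,-0.143,0.3, 0,0,0,0,0,-0.143,0.3]' >/dev/null
python3 -m crank '[0,-1.5,0,-0.131,0,0,0.3, 0,-1.5,0,-0.131,0,0,0.3, 0,-1.5,0,-0.131,0,0,0.3, 0,-1.5,0,-0.131,0,0,0.3, 0,0,0,0,0,0,0.3]'
cat >> h.py <<'E'
def graspR(deg=60):
    s,c=np.sin(np.radians(deg)),np.cos(np.radians(deg))
    return Rz(YAW)@np.array([[0,s,c],[1,0,0],[0,c,-s]])
E
python3 -c "
from h import *
go(blk(-51.5,0,156),graspR()); print(r.get_obs()['qpos'])"
```

```text
t: 15.3
tool_pos: [0.5119, 0.2333, 0.1963]
orientation: [[0.19, 0.863, 0.468], [0.982, -0.162, -0.099], [-0.01, 0.478, -0.878]]
contact_force: [-0.4, 0.5, -1.3]
opening: 0.0257
shift cm [ 0.4  -2.47  3.24] rot [-0.025  0.005  0.01 ] F [-0.4  0.5 -1.3] t 15.3
[-1.19881382  0.05855839  0.49960045  1.99717693  0.49479271  0.83707366
 -1.18119519]
```

```bash
python3 -m crank '[0.2,-1.2,0,-0.025,0,0.01,0.3, 0.2,-1.2,0,0,0,0,0.3, 0,0,0.8,0,0,0,0.3, 0,0,0,0,0,0,0.3]' | egrep 'pos|force|open'; python3 -c "
from h import *
go(blk(-11.5,0,87.2),graspR())
np.set_printoptions(precision=1,suppress=True)
for n in ('side','top'):
  p=imaging.capture(n)
  for d in imaging.masks_of('window',p)[:3]:
    a,b=np.nonzero(d['pixels']);w=np.array([px2w(p,i,j) for i,j in zip(a,b)])
    l=(w-ORG)@Rz(YAW)*1000
    if abs(l.mean(0)[:2]).max()<60: print(n,d['confidence'],len(l),l.mean(0),np.percentile(l,2,axis=0),np.percentile(l,98,axis=0),'top',l[l[:,2]>np.percentile(l[:,2],90)].mean(0))
"
```

```text
tool_pos: [0.5022, 0.239, 0.1811]
contact_force: [-0.5, -1.1, 0.3]
opening: 0.0257
shift cm [ 0.05 -0.86 10.35] rot [ 0.001  0.006 -0.008] F [-0.5 -1.1  0.3] t 15.7
side 0.69 131 [ 1.3 -8.  71.4] [-19.5 -45.9  32.6] [28.5 37.5 96.8] top [-16.2  -4.6  95.6]
top 0.6 189 [10.3 -4.4 67.8] [-16.4 -44.5  20.4] [38.1 44.6 94.5] top [-26.2 -20.4 179.3]
```

The measured rim is (−16,−5,96) in block axes against the nominal (−16,0,95). Going in.

```bash
python3 -m crank '[-0.15,-0.86,2,0,0,0,0.3, 0,0,3,0,0,0,0.3, 0,0,2.5,0,0,0,0.3, 0,0,1,0,0,0,0.3, 0,0,0,0,0,0,0.3]' | egrep 'pos|force|open'; python3 -c "
from h import *
go(blk(-11.5,0,87.2),graspR())"
```

```text
tool_pos: [0.5362, 0.2303, 0.1037]
contact_force: [0.2, 0.3, 0.6]
opening: 0.0257
shift cm [ 0.2  -0.02  1.9 ] rot [ 0.002  0.006 -0.008] F [0.2 0.3 0.6] t 16.4
```

```bash
python3 -m crank '[0,0,1,0,0,0,0.3, 0,0,0.9,0,0,0,0.3, 0,0,0,0,0,0,0.3]' | egrep 'pos|force|open'; python3 -m crank '[0,0,0,0,0,0,0, 0,0,0,0,0,0,0, 0,0,0,0,0,0,0, 0,0,0,0,0,0,0, 0,0,0,0,0,0,0]' 40 | egrep 'pos|force|open';python3 -c "
from h import *
go(blk(-11.5,0,87.2),graspR())
p=imaging.capture('side');q=w2px(p,[.557,.228,.08]).astype(int);c=p['image'][q[0]-40:q[0]+30,q[1]-45:q[1]+45]
cv2.imwrite('pics/c6.png',cv2.resize(c,None,fx=6,fy=6,interpolation=cv2.INTER_CUBIC))"
```

```text
tool_pos: [0.5454, 0.2292, 0.0876]
contact_force: [-0.2, -0.5, 0.4]
opening: 0.0257
tool_pos: [0.5461, 0.2295, 0.0891]
contact_force: [0.3, -2.3, 6.3]
opening: 0.0092
shift cm [ 0.07 -0.14  0.14] rot [ 0.004  0.003 -0.009] F [ 0.3 -2.3  6.3] t 17.2
```

View pics/c6.png

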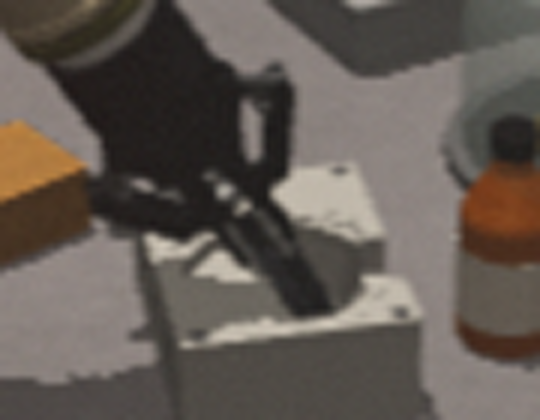

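The rim is held between the fingers at (240,200), opening 9 mm. Lifting straight up.

```bash
python3 -m crank '[0,0,0,0,0,0,0, 0,0.5,-0.87,0,0,0,0, 0,0.5,-0.87,0,0,0,0, 0,0.75,-1.3,0,0,0,0, 0,1,-1.7,0,0,0,0, 0,1.25,-2.2,0,0,0,0, 0,1.25,-2.2,0,0,0,0, 0,1.25,-2.2,0,0,0,0, 0,1.25,-2.2,0,0,0,0, 0,1,-1.7,0,0,0,0, 0,0,0,0,0,0,0]' 60; python3 -c "
from h import *
a=np.radians(-14);R=Rz(a)@np.array([[0,1,0],[1,0,0],[0,0,-1.]])
go([.4695,-.162,.25],R);print(r.get_obs()['qpos'])"
```

```text
t: 18.35
tool_pos: [0.5451, 0.2301, 0.2672]
orientation: [[0.204, 0.845, 0.494], [0.979, -0.179, -0.098], [0.006, 0.504, -0.864]]
contact_force: [0.7, 0.6, -1.4]
opening: 0.0089
shift cm [-39.94  -0.22   1.59] rot [ 0.528 -0.016  0.036] F [ 0.7  0.6 -1.4] t 18.35
[-1.15686413  0.03283847  0.49286931  1.86465911  0.47254055  0.94272338
 -1.09637223]
```

```bash
python3 -m crank '[0,0,0,0.132,0,0,0, 0,0,0,0.132,0,0,0, 0,0,0,0.132,0,0,0, 0,0,0,0.132,0,0,0, 0,0,0,0,0,0,0]' >/dev/null; python3 -m crank '[-2,0,0,0,0,0,0, -3.4,0,0,0,0,0,0, -3.4,0,0,0,0,0,0, -3.4,0,0,0,0,0,0, -3.4,0,0,0,0,0,0, -3.4,0,0,0,0,0,0, -3.4,0,0,0,0,0,0, -3.4,0,0,0,0,0,0, -3.4,0,0,0,0,0,0, -3.4,0,0,0,0,0,0, -3.4,0,0,0,0,0,0, -2,0,0,0,0,0,0]';python3 -m crank '[0,0,0,0,0,0,0, 0,0,0,0,0,0,0]' > /dev/null; python3 -c "
from h import *
a=np.radians(-14);R=Rz(a)@np.array([[0,1,0],[1,0,0],[0,0,-1.]])
go([.4695,-.162,.2],R);print(r.get_obs()['qpos'])"
```

```text
t: 20.05
tool_pos: [0.4652, -0.145, 0.2627]
orientation: [[0.207, 0.978, -0.0], [0.978, -0.207, 0.0], [-0.0, -0.0, -1.0]]
contact_force: [-0.4, -0.0, -1.8]
opening: 0.0088
shift cm [-1.91  0.74  6.27] rot [-0.001 -0.001  0.038] F [ 0.7 -0.  -1.9] t 20.25
[-0.53551459  0.08134618  0.82271613  1.74242487 -0.06225087  1.34562609
  0.09366274]
```

The window is held vertical near the rack, with a load of −1.8 N (its weight). Next I'll refine the rack pose from tooth tops and check the held window's place.

```bash
cat > d.py <<'E'
from h import *
np.set_printoptions(precision=1,suppress=True,linewidth=160)
for n in('side','top'):
    p=imaging.capture(n)
    for l in('rack','spare'):
      for d in imaging.masks_of(l,p)[:3]:
        a,b=np.nonzero(d['pixels']);w=np.array([px2w(p,i,j) for i,j in zip(a,b) if p['depth'][i,j]>0])
        if len(w)<20: continue
        q=(w-[.518,-.174,0])@Rz(np.radians(-14.4))*1000
        if abs(np.median(q,0)[:2]).max()>90: print(n,l,'off',np.median(q,0));continue
        print(n,l,round(d['confidence'],2),len(q),'pct2',np.percentile(q,2,axis=0),'pct98',np.percentile(q,98,axis=0))
        if l=='rack':
            t=q[(q[:,2]>47)&(q[:,2]<64)]; lo=q[q[:,2]<20]
            print('hist x',np.histogram(t[:,0],np.arange(-90,91,4))); print('teeth y',np.percentile(t[:,1],[2,98]),'low ext',np.percentile(lo,[1,99],axis=0))
            cv2.setNumThreads(1); print(cv2.minAreaRect(lo[:,:2].astype(np.float32)))
    for l in('slot0','slot1'): print(l,[(round(x['confidence'],2),(px2w(p,*x['location'],.071)-[.518,-.174,0])@Rz(np.radians(-14.4))*1000) for x in imaging.tip_of(l,p)[:3]])
    T=r.get_obs()['tool_pos']
    for d in imaging.masks_of('window',p)[:4]:
        a,b=np.nonzero(d['pixels']);w=np.array([px2w(p,i,j) for i,j in zip(a,b)]);w=(w-T)*1000
        if abs(np.median(w,0)).max()<120: print(n,'held',len(w),'mean rel TCP',w.mean(0),np.percentile(w,2,axis=0),np.percentile(w,98,axis=0))
    if n=='side':
        q=w2px(p,[.5,-.17,.1]).astype(int);c=p['image'][q[0]-60:q[0]+50,q[1]-60:q[1]+70];cv2.imwrite('pics/c7.png',cv2.resize(c,None,fx=5,fy=5,interpolation=cv2.INTER_CUBIC))
E
python3 d.py
```

```text
side rack 0.56 2035 pct2 [-86.3 -46.8   0.2] pct98 [81.5 75.7 56.8]
hist x (array([ 0,  0,  0,  0,  0,  1, 21, 20,  1,  0,  0, 12, 21,  9,  0,  0,  0,  0, 13, 20, 10,  0,  0,  0, 23, 21,  2,  0,  0,  0,  0, 24, 17, 13,  0,  2,  1,  4,
        7,  0,  0,  0,  0,  0,  0]), array([-90, -86, -82, -78, -74, -70, -66, -62, -58, -54, -50, -46, -42, -38, -34, -30, -26, -22, -18, -14, -10,  -6,  -2,   2,   6,  10,  14,  18,  22,  26,
        30,  34,  38,  42,  46,  50,  54,  58,  62,  66,  70,  74,  78,  82,  86,  90]))
teeth y [-39.7  37.7] low ext [[-88.4 -47.6  -1.3]
 [ 86.1  90.6  19.8]]
((2.1430892944335938, 25.86080551147461), (183.7279052734375, 150.95555114746094), 0.8336727023124695)
side spare 0.65 401 pct2 [ 43.9 -48.5   4.2] pct98 [ 81.9  69.1 121.1]
slot0 [(0.91, array([-4.3, -3.3, 71. ])), (0.79, array([-51.7,   1.6,  71. ])), (0.61, array([ -9.7, 232.2,  71. ]))]
slot1 [(0.91, array([-4.3, -3.3, 71. ])), (0.79, array([-51.7,   1.6,  71. ])), (0.61, array([ -9.7, 232.2,  71. ]))]
side held 330 mean rel TCP [ -9.5 -19.9 -35.8] [-16.5 -48.  -85.2] [ 1.5 38.2  7. ]
top rack 0.54 2
[... 174 characters left out ...]
0, 0, 0, 0, 0, 0, 0, 0, 0, 0, 0]), array([-90, -86, -82, -78, -74, -70, -66, -62, -58, -54, -50, -46, -42, -38, -34, -30, -26, -22, -18, -14, -10,  -6,  -2,   2,   6,  10,  14,  18,  22,  26,
        30,  34,  38,  42,  46,  50,  54,  58,  62,  66,  70,  74,  78,  82,  86,  90]))
teeth y [25.6 39.8] low ext [[-88.   11.4  -7. ]
 [ 70.2  52.3  19.6]]
((-3.7567520141601562, 30.117507934570312), (41.748268127441406, 170.54710388183594), 88.3971939086914)
slot0 [(0.82, array([-37. ,   9.9,  71. ])), (0.58, array([ 6.3, 12.1, 71. ]))]
slot1 [(0.82, array([-37. ,   9.9,  71. ])), (0.58, array([ 6.3, 12.1, 71. ]))]
top held 60 mean rel TCP [  7.8  32.  -59.7] [  -0.4   12.1 -262.2] [39.2 49.7  0.7]
```

View pics/c7.png

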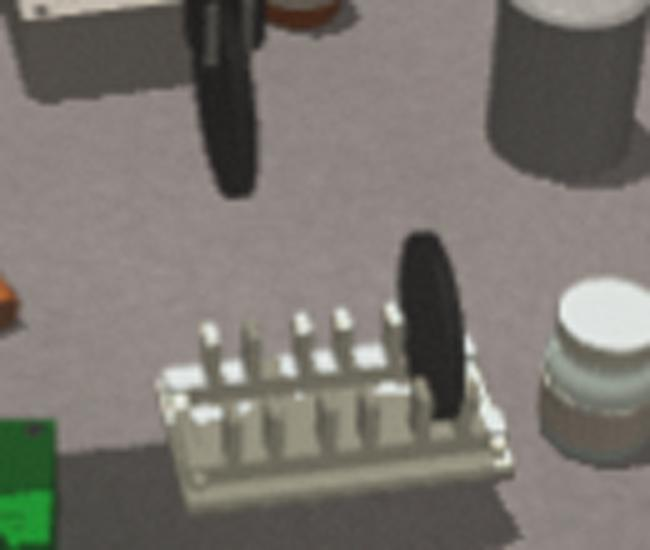

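The side crop shows the held disc vertical at (235,120), the spare at (430,320), and empty tooth pairs at (210,345)/(252,345) for slot 0. Tooth histogram centres sit at −51 and −1 in my rack frame, so slot 0 is at (.469,−.162). The disc hangs about 4 mm to −y of the TCP. I'll correct and descend.

```bash
cat > e.py <<'E'
from h import *
import sys
R=Rz(np.radians(-14.4))@np.array([[0,1,0],[1,0,0],[0,0,-1.]])
go([.4697,-.1585,float(sys.argv[1])],R)
E
python3 -m crank '[-1.6,0.75,2,0,0,0.043,0, 0,0,3,0,0,0,0, 0,0,0,0,0,0,0, 0,0,0,0,0,0,0]'|egrep 'pos|force'; python3 e.py 0.15
```

```text
tool_pos: [0.4705, -0.1595, 0.2136]
contact_force: [0.6, 0.4, -1.9]
shift cm [ 0.07 -0.08  6.36] rot [-0.003 -0.001  0.002] F [ 0.6  0.4 -1.9] t 21.25
```

```bash
python3 -m crank '[0.07,-0.08,3,0,0,0,0, 0,0,2.5,0,0,0,0, 0,0,0,0,0,0,0, 0,0,0,0,0,0,0]'|egrep 'pos|force'; python3 e.py 0.115; python3 d.py | grep -A1 -E 'side (rack|held)'; python3 -c "
from h import *
p=imaging.capture('side');q=w2px(p,[.48,-.165,.08]).astype(int);c=p['image'][q[0]-40:q[0]+35,q[1]-45:q[1]+45];cv2.imwrite('pics/c8.png',cv2.resize(c,None,fx=7,fy=7,interpolation=cv2.INTER_CUBIC))"
```

```text
tool_pos: [0.4707, -0.1588, 0.1599]
contact_force: [0.8, -0.2, -1.7]
shift cm [-0.   -0.1   4.49] rot [-0.001 -0.001  0.003] F [ 0.8 -0.2 -1.7] t 21.65
side rack 0.72 1903 pct2 [-86.6 -47.3   1. ] pct98 [81.7 67.1 56.3]
hist x (array([ 0,  0,  0,  0,  0,  1, 19, 15,  2,  0,  0,  6, 13,  7,  0,  0,  0,  0, 15, 20, 11,  0,  0,  1, 24, 19,  2,  0,  0,  0,  1, 22, 12,  6,  0,  2,  0,  6,
--
side held 260 mean rel TCP [ -8.8 -18.4 -37.8] [ -17.4  -47.8 -157.4] [29.2 82.8  7.1]
top rack off [  19.1 -258.8   13.1]
```

View pics/c8.png

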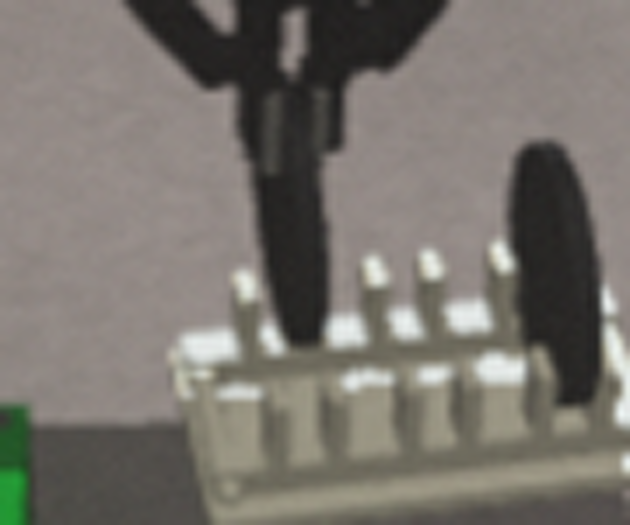

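The disc bottom at (300,345) hangs between the slot 0 tooth pairs, back centre about 275 and front about 309. That is within about 2 mm of centre, and the mouth allows ±6 mm. Descending slowly.

```bash
python3 -m crank '[0,-0.1,1,0,0,0,0, 0,0,1,0,0,0,0, 0,0,0,0,0,0,0]'|egrep 'pos|force';python3 -m crank '[0,0,1,0,0,0,0, 0,0,0.6,0,0,0,0, 0,0,0,0,0,0,0]'|egrep 'pos|force'
```

```text
tool_pos: [0.469, -0.1583, 0.1369]
contact_force: [3.9, -0.1, -3.8]
tool_pos: [0.4692, -0.1584, 0.1216]
contact_force: [5.6, -1.3, -5.5]
```

```bash
python3 -m crank '[0,0.15,0,0,0,0,0, 0,0,0,0,0,0,0]'|egrep 'pos|force';python3 -m crank '[0,0.1,0.4,0,0,0,0, 0,0,0,0,0,0,0]'|egrep 'pos|force'; python3 -m crank '[0,0,0.3,0,0,0,0, 0,0,0,0,0,0,0]'|egrep 'pos|force'
```

```text
tool_pos: [0.4699, -0.1587, 0.1222]
contact_force: [-0.7, 0.3, -1.8]
tool_pos: [0.4709, -0.1588, 0.1178]
contact_force: [0.6, -0.3, -2.6]
tool_pos: [0.4713, -0.159, 0.1152]
contact_force: [-0.6, 1.4, -1.6]
```

```bash
for i in 1 2 3; do python3 -m crank '[0,0,0.2,0,0,0,0, 0,0,0,0,0,0,0]'|egrep 'pos|force'; done
```

```text
tool_pos: [0.4718, -0.1593, 0.1143]
contact_force: [-3.8, 0.7, 9.9]
tool_pos: [0.4728, -0.1606, 0.1135]
contact_force: [-2.6, -2.3, 16.2]
tool_pos: [0.4733, -0.1613, 0.1129]
contact_force: [-7.7, -1.8, 31.2]
```

Seated, since Fz is rising on the rails. I'll relieve the load, open a little, and back out.

```bash
python3 -m crank '[0,0,-0.45,0,0,0,0, 0,0,0,0,0,0,0, 0,0,0,0,0,0,0]'|egrep 'pos|force'; python3 -m crank '[0,0,0,0,0,0,0.15, 0,0,0,0,0,0,0.2, 0,0,0,0,0,0,0.3, 0,0,0,0,0,0,0.35, 0,0,0,0,0,0,0.35]'|egrep 'pos|force|open'; python3 -m crank '[0,0,-1,0,0,0,0.35, 0,0,-2,0,0,0,0.35, 0,0,-3,0,0,0,0.35, 0,0,-4,0,0,0,0.35, 0,0,-4,0,0,0,0.35, 0,0,0,0,0,0,0.35]'|egrep 'pos|force|open|t:'; python3 d.py | grep -E 'side (spare|held|rack)'
```

```text
tool_pos: [0.4719, -0.1594, 0.1144]
contact_force: [0.8, -0.8, 7.3]
tool_pos: [0.4713, -0.1589, 0.1137]
contact_force: [0.1, -0.5, 0.2]
opening: 0.0297
t: 25.5
tool_pos: [0.4739, -0.1607, 0.2597]
contact_force: [0.2, 0.3, -0.4]
opening: 0.0299
side rack 0.79 1719 pct2 [-85.5 -46.9   4.9] pct98 [81.7 35.9 56.2]
side rack off [135.4 -34.7  58.2]
side spare 0.7 387 pct2 [ 44.1 -49.2  33.4] pct98 [ 54.7  47.6 121.8]
```

```bash
python3 -m crank '[2,0,-1,0,0,0,0.35, 3,0,-1,0,0,0,0.35, 3,0,-1,0,0,0,0.35, 3,0,-1,0,0,0,0.35, 3,0,0,0,0,0,0.35, 3,0,0,0,0,0,0.35, 2,0,0,0,0,0,0.35, 0,0,0,0,0,0,0.35]'|egrep 'pos|t:'; python3 -c "
from h import *
I=[]
for n,x,h,w in(('top',[.555,.25,.06],22,30),('side',[.543,.30,.08],22,30),('top',[.52,-.17,.06],30,30),('side',[.52,-.17,.06],30,30)):
  p=imaging.capture(n);q=w2px(p,x).astype(int);c=p['image'][q[0]-h:q[0]+h,q[1]-w:q[1]+w];I.append(cv2.resize(c,(390,290),interpolation=cv2.INTER_CUBIC))
cv2.imwrite('pics/c9.png',np.vstack([np.hstack(I[:2]),np.hstack(I[2:])]))
for n in('top','side'):
  p=imaging.capture(n)
  for l in('skirt_line','release_line'): print(n,l,[(round(x['confidence'],2),np.round(px2w(p,*x['location'],.073 if l[0]=='s' else .063),3)) for x in imaging.tip_of(l,p)[:4]])
"; python3 d.py | grep -E '(spare|held)'
```

```text
t: 26.9
tool_pos: [0.5188, 0.0288, 0.2934]
top skirt_line [(0.61, array([ 0.255, -0.135,  0.073])), (0.55, array([0.551, 0.306, 0.073])), (0.44, array([0.416, 0.73 , 0.073]))]
top release_line [(0.95, array([ 0.295, -0.15 ,  0.063])), (0.87, array([0.574, 0.316, 0.063])), (0.81, array([0.437, 0.724, 0.063]))]
side skirt_line [(0.85, array([ 0.272, -0.117,  0.073])), (0.66, array([0.407, 0.714, 0.073])), (0.58, array([0.567, 0.342, 0.073])), (0.49, array([ 0.723, -0.182,  0.073]))]
side release_line [(0.7, array([0.426, 0.714, 0.063])), (0.64, array([ 0.303, -0.143,  0.063])), (0.63, array([0.58 , 0.343, 0.063]))]
side spare 0.57 358 pct2 [ 44.  -48.7  32.5] pct98 [ 54.7  46.6 121.1]
top spare 0.56 576 pct2 [-83.3 -41.8   2.1] pct98 [46.  46.3 55.7]
top spare 0.43 175 pct2 [ 45.6 -42.3  18.3] pct98 [ 84.1  45.  120.5]
```

View pics/c9.png

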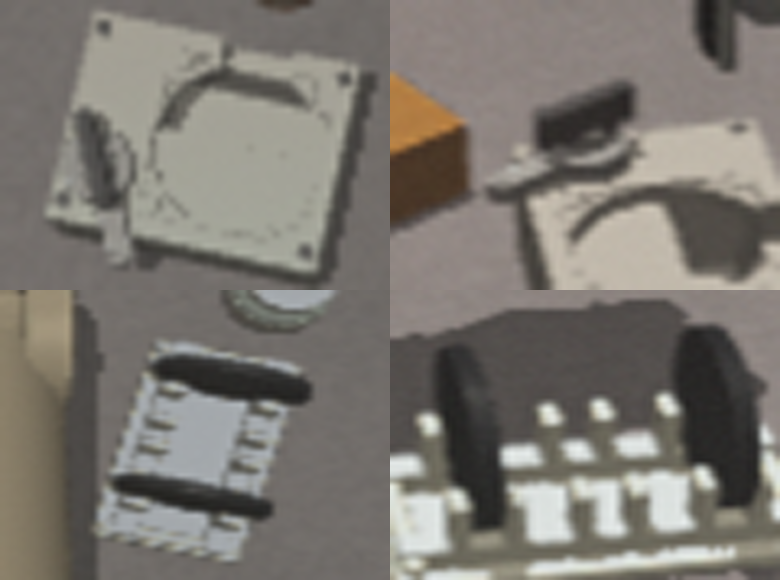

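The window stands in slot 0, top view (190,495) and side view (470,440), with the spare untouched and the pocket empty. One numeric check of the clamp angle from the now unobstructed top view.

```bash
python3 -c "
from h import *
np.set_printoptions(precision=1,suppress=True)
pv=blk(-30,80,0)[:2]
for n in('top','side'):
 S=[];B=[];D=[];Y=[]
 for k in range(4):
  p=imaging.capture(n)
  for d in imaging.masks_of('clamp',p)[:4]:
   a,b=np.nonzero(d['pixels']);w=np.array([px2w(p,i,j) for i,j in zip(a,b)])
   if np.hypot(*(np.median(w[:,:2],0)-pv))>.04: continue
   t=w[(w[:,2]>.094)&(w[:,2]<.11)];v=cv2.fitLine((t[:,:2]*1000).astype(np.float32),cv2.DIST_HUBER,0,.1,.1).ravel();B.append(np.degrees(np.arctan(v[1]/v[0])));S.append(t.mean(0)*1000)
   s=w[(w[:,2]>.06)&(w[:,2]<.085),:2]-pv;s=s[(np.hypot(*s.T)>.03)&(s[:,0]<-.02)];D.append(np.degrees(np.arctan2(*s.mean(0)[::-1])))
  for d in imaging.masks_of('block',p)[:4]:
   a,b=np.nonzero(d['pixels']);w=np.array([px2w(p,i,j) for i,j in zip(a,b)])
   if np.hypot(*(np.median(w[:,:2],0)-[.56,.25]))>.06: continue
   w=w[(w[:,2]>.056)&(w[:,2]<.068)];q=cv2.minAreaRect((w[:,:2]*1000).astype(np.float32));Y.append([*q[0],q[1][0],q[2]])
 print(n,'bar',np.array(B),'dog',np.array(D),'barpos',np.mean(S,0),'block',np.median(Y,0))
"
```

```text
top bar [16.1] dog [-162.2] barpos [542.9 311.7 101.5] block [557.1 249.5 170.   78.8]
side bar [14.1 14.7 16.5 15.4] dog [-163.2 -159.8 -162.7 -161.7] barpos [539.4 308.7 100.9] block [557.1 247.8 175.6  78.8]
```

```bash
python3 -c "
from h import *
o=r.get_obs();print(o['t'],o['contact_force']);print(ticket.job_done())"
```

```text
29.2 [-0.18178046 -0.21615519  0.26219484]
the job is handed in; nothing more can be done
None
```

I turned the left-hand clamp clockwise to its line and tipped the window up by pressing its far edge into the thumb well. I then gripped it by the raised rim and stood it in slot 0, the rack slot nearest the robot. The job was handed in at 29.2 s of the 64 s allowed, and the hand-in reports no verdict.

**Window:** The last pictures show it upright in slot 0. The pocket is empty, the spare is still in the far slot, and the arm is clear with no contact force.

**Clamp:** The measurements agree only to a few degrees, and the engraved lines are too fine in the pictures to confirm that they meet.

| Source | Measured | Aim | Implied clamp angle |
|---|---|---|---|
| Gripper at release | 18.5° | 19° | about 1.41 rad |
| Dog | about −162° | −161° | about 1.42 rad |
| Bar (coarser fit) | 14–16.5° | 19° | about 1.45 rad or more |

The clamp's target is 1.40 rad.

**Things that did not go as expected:**
- **Bar grip:** the fingers read 18 mm on the 12 mm bar. The bar still turned with the gripper.
- **Rack:** the disc brushed a tooth with about 6 N on the way in, and I corrected by 2.5 mm. It was then pressed onto the rails with up to 31 N before I eased off and let go.

I did not measure the other bystanders one by one after the job.

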